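Close the purged cells, largest first

ROBOT

A 6-joint arm with a two-finger parallel gripper is mounted at the origin on the work surface. World frame = base frame: x ahead of the robot, y to its left, z up, the work surface at z = 0. Lengths are in m, angles in degrees, forces in N, time in s.
With the tool pointing down it reaches from about 0.4 to 0.825 m from the base axis. Payload 7 kg.
Tool frame: the origin (TCP) lies at the very end of the fingers, on their centre line; the grasp point (between the pads) lies 19 mm behind it; y points along the fingers, x is the direction in which the jaws open and shut, and the axes are right-handed (so a half turn about y gives the same grasp; the last joint's range is limited). The gripper opens to 88 mm and grips with 3 to 60 N. Pads are 19 mm wide; open, the fingers measure 130 mm over their backs; the gripper's body (78 mm by 193 mm) begins 47 mm behind the grasp point.
Start: joints at [-50.816, 20.546, 0.682, 0, -70.136, -16.507], TCP at [0.26, -0.623, 0.227] pointing down, gripper open.
Joint ranges: [-176.03, 176.03], [-82.01, 121.73], [-58.28, 71.71], [-173.87, 95.51], [-174.79, -0.11], [-173.66, 173.66]. Speed limits (degrees/s): [136.94, 136.94, 172.46, 180, 180, 180].

INTERFACE

Orientations are given as [roll, pitch, yaw] about the fixed x, y, z axes, in that order (R = Rz(yaw) Ry(pitch) Rx(roll)).
In Python, from plant import ctrl gives the robot as it stands.
- The arm moves only by the shell command python3 -m crank 'ROWS'. ROWS is JSON, a list that holds one entry, the list of rows, each a list of 5 numbers: the closure, from -1 (fully open) to 1 (shut), then the shift along the tool's x, y, z in mm, then the turn about the tool's y in rad. In form: [[[claw, x, y, z, turn], ...]]. A call has 1 to 12 rows; each row is the pose to reach, as a shift and turn from the pose commanded when the call began, along the tool's axes at that moment; what a row does not reach only later rows make up. A row lasts 1/8 s, in which the tool goes at most 62.5 mm and 10.7 degrees, less where a joint would pass 70% of its speed; a pose out of reach is approached as far as the arm can. A call with a gripper value outside its range is refused whole. The fingers move at their own pace and stop on an object; the grip force is fixed at half the most. Time passes only in rows, so rows that repeat a pose let the fingers close. It gives the time, the measured TCP pose, the force and the opening at its end, in the units of the state.
- ctrl.get_obs(): the state, without advancing time (a new reading comes with each control period).
- ctrl.snapshot(name): name is "scene" or "side" or "wrist"; returns the picture (420x560x3 uint8, red, green, blue); there is no depth.
- ctrl.camera_model(name): a dict with "fx", "fy", "cx", "cy" (pixels), "origin" and "orientation" of the camera in the world; the wrist camera has in their place "hand_eye" (4x4, takes a point from camera to tool coordinates, whose origin is the TCP and whose axes are the tool frame's). Camera axes: x right, y down, z forward; pixel columns grow to the right and rows downward; lengths in m; the calibration is good to about 2 mm. A picture is of the moment at which its call begins: read the wrist's pose just before it. camera_model takes no time and is no camera call.
- ctrl.close_job(): hands the job in, once; it reports no verdict.
Trained networks look in the newest picture that a camera, given by its name, has taken for a name from the list of things; names that differ only in an ending like _2 or _b are one class to them, and where a whole thing is asked for, a point or a joint stands for the part that bears it (a point fixed in the world has none). Each returns a list of dicts, best first, with "confidence" (0 to 1); they miss things now and then, are a little off and sometimes report something else, mostly with a low value. They report only what shows in the picture. A call takes as long as a camera call. They do not tell look-alikes from the thing itself.
- ctrl.find_in(camera, name): "extent" ([left, top, width, height] in pixels, round what is visible of it).
The state is a dict: "clock": time; "joint_pos": joint angles; "qvel": joint speeds; "tau": joint torques, N m; "tool_pos": TCP position; "orientation": TCP orientation; "force": force on the tool from outside, world axes, zero at the start; "moment": the same for the moment, N m; "opening": finger opening in m.
Only numpy, scipy, OpenCV 4.12 (cv2) and the standard library are available. Lean on these libraries where they do the work, as an engineer would, in place of code of your own. Each camera call takes 0.05 s, during which the arm holds its last target.

TASK

The three glass cells have been purged with gas and must now be closed in order of size, the large one first, then the medium one, then the small one: with the fingertips press the flat round plunger on top of each cell gently all the way down. Do not lift, tip or shift the cells, leave the conical flask's plunger up, and leave everything else on the bench where it is.

Things in the scene. Friction and masses are not known exactly. Their poses are not given: they have to be found in the camera images.
- large_cell: the large jacketed cell: upright clear glass cylinder 96 mm across standing loose on the bench, white lid 104 mm across whose top is 105 mm above the bench, two glass hose stubs sticking out 22 mm at opposite sides (its +x and -x). Origin: centre of its underside; z up.
- large_cap (a point): centre of the top face of the large cell's vent plunger, a flat black disc 32 mm across and 8 mm thick on a 12 mm steel shaft, on the cell's vertical axis; 137 mm above the bench when fully up, 121 mm when fully down. This point moves with the plunger.
- large_plunger (a joint): how far the large cell's plunger is pressed down, m: 0 fully up (vent open), 0.016 fully down on its collar (closed); starts up, at 0 to 0.003. It takes about 4 to 5 N to slide, stays where it is left, and meets a hard stop at 0.016.
- medium_cell: the medium jacketed cell: upright clear glass cylinder 74 mm across standing loose on the bench, white lid 82 mm across whose top is 85 mm above the bench, two glass hose stubs sticking out 22 mm at opposite sides (its +x and -x). Origin: centre of its underside; z up.
- medium_cap (a point): centre of the top face of the medium cell's vent plunger, a flat black disc 32 mm across and 8 mm thick on a 12 mm steel shaft, on the cell's vertical axis; 117 mm above the bench when fully up, 101 mm when fully down. This point moves with the plunger.
- medium_plunger (a joint): how far the medium cell's plunger is pressed down, m: 0 fully up (vent open), 0.016 fully down on its collar (closed); starts up, at 0 to 0.003. It takes about 4 to 5 N to slide, stays where it is left, and meets a hard stop at 0.016.
- small_cell: the small jacketed cell: upright clear glass cylinder 54 mm across standing loose on the bench, white lid 62 mm across whose top is 65 mm above the bench, two glass hose stubs sticking out 22 mm at opposite sides (its +x and -x). Origin: centre of its underside; z up.
- small_cap (a point): centre of the top face of the small cell's vent plunger, a flat black disc 32 mm across and 8 mm thick on a 12 mm steel shaft, on the cell's vertical axis; 97 mm above the bench when fully up, 81 mm when fully down. This point moves with the plunger.
- small_plunger (a joint): how far the small cell's plunger is pressed down, m: 0 fully up (vent open), 0.016 fully down on its collar (closed); starts up, at 0 to 0.003. It takes about 4 to 5 N to slide, stays where it is left, and meets a hard stop at 0.016.
- flask: conical glass flask, 84 mm across the foot, narrowing to a 42 mm white collar, standing loose, with the same kind of plunger on top; it stays open. Origin: centre of its underside.
- flask_cap (a point): centre of the top face of the flask's plunger disc (32 mm across), 130 mm above the bench when fully up.
- flask_plunger (a joint): how far the flask's plunger is pressed down, m: 0 fully up, 0.016 fully down; starts at 0 to 0.003 and is to stay up.
- beaker: small open glass beaker, 52 mm across, 60 mm tall; loose, to be left alone. Origin: on its axis at bench level.
- jar: amber glass jar with lid, 46 mm across, 65 mm tall; loose, to be left alone. Origin: on its axis at bench level.
- dish: flat closed glass dish, 68 mm across, 16 mm tall; loose, to be left alone. Origin: on its axis at bench level.
- stopper: tapered black rubber stopper, 38 mm across, 30 mm tall; loose, to be left alone. Origin: on its axis at bench level.
- spatula: thin steel double-ended lab spatula lying flat, 170 mm long, 5 mm thick, beyond the cells; loose, to be left alone. Origin: at bench level, along its length.
- white_bottle: white plastic bottle, 60 mm across, 120 mm tall, on the right, near the robot; loose, to be left alone. Origin: on its axis at bench level.
Not all that is in view belongs to the job. What is shaped like the medium_cell but blue or pink is not meant.

How it is judged (in metres and radians):
On the way, in this order (a step that is already met when the one before it is completed fails the run):
1. the large cell's plunger is pressed down (value of joint large_plunger above 0.013 m), for 0.1 s.
2. the medium cell's plunger is pressed down (value of joint medium_plunger above 0.013 m), for 0.1 s.
3. the small cell's plunger is pressed down (value of joint small_plunger above 0.013 m), for 0.1 s.
At the end, for the whole second after the job is handed in: All three cells' plungers are down (at least 13 of 16 mm) and the flask's is still up (under 7 mm); cells and flask stand upright (within 0.1 rad) at rest on the bench within 30 mm of where they started, and the other loose things within 40 mm of where they started (value of joint each of large_plunger, medium_plunger, small_plunger above 0.013 m and value of joint flask_plunger below 0.007 m and angle between each of large_cell, medium_cell, small_cell, flask's own z axis and vertical below 0.1 rad and height (world z) of each of large_cell, medium_cell, small_cell, flask below 0.01 m and distance of each of large_cell, medium_cell, small_cell, flask from where it was at the start of the episode below 0.03 m and linear speed of each of large_cell, medium_cell, small_cell, flask below 0.02 m/s and distance of each of beaker, jar, dish, stopper, spatula, white_bottle from where it was at the start of the episode below 0.04 m); the robot touches nothing.
It fails at once if a smaller cell's plunger goes down (7 mm) before the next larger cell's is down (13 mm) ((value of joint medium_plunger above 0.007 m and value of joint large_plunger below 0.013 m) or (value of joint small_plunger above 0.007 m and value of joint medium_plunger below 0.013 m)).
It fails at once if the flask's plunger is pressed down (7 mm) (value of joint flask_plunger above 0.007 m).
It fails at once if a cell or the flask is lifted (15 mm), tipped (0.2 rad) or shifted (30 mm) (height (world z) of any of large_cell, medium_cell, small_cell, flask above 0.015 m or angle between any of large_cell, medium_cell, small_cell, flask's own z axis and vertical above 0.2 rad or distance of any of large_cell, medium_cell, small_cell, flask from where it was at the start of the episode above 0.03 m).
It fails at once if a cell is pressed hard: more than 40 N from the fingers (contact force between the fingers and large_cell above 40 N or contact force between the fingers and medium_cell above 40 N or contact force between the fingers and small_cell above 40 N or contact force between the fingers and flask above 40 N).
It fails at once if another loose thing is shifted by more than 40 mm (distance of any of beaker, jar, dish, stopper, spatula, white_bottle from where it was at the start of the episode above 0.04 m).
It also fails if it takes over 48 s, if anything falls off the work surface, if the arm or the gripper's body presses on something with over 40 N, if the wrist force passes 120 N, or if a joint passes its speed limit or range.

## Working session

There is one attempt and no reset: what is moved stays moved. The work goes in short steps, Python scripts to look and compute and a shell command to move; the robot and the scene stay as the last step left them, time stands still between calls to the robot, and variables do not carry over. Pictures are saved under pics/ and viewed, and the job is handed in when it is done.

```bash
ls; mkdir -p pics; cat > h.py <<'E'
import numpy as np, cv2
from plant import ctrl
from scipy.spatial.transform import Rotation as R
def save(n,f):
    im=ctrl.snapshot(n); cv2.imwrite(f'pics/{f}.png',cv2.cvtColor(im,cv2.COLOR_RGB2BGR)); return im
E
python3 - <<'E'
from h import *
print(ctrl.get_obs())
for n in ("scene","side"):
    save(n,n+"0"); print(n,ctrl.camera_model(n))
    for k in ["large_cap","medium_cap","small_cap","flask_cap","large_cell","medium_cell","small_cell","flask"]:
        print(k,[(np.round(d['extent'],1).tolist(),round(d['confidence'],2)) for d in ctrl.find_in(n,k)][:4])
print(ctrl.camera_model("wrist"), ctrl.get_obs()['clock'])
E
```

```text
pics
{'clock': 0.0, 'joint_pos': array([-5.08148046e+01,  2.05904559e+01,  6.32618836e-01, -1.90919141e-02,
       -7.01362331e+01, -1.65072034e+01]), 'qvel': array([-0.00961754,  0.02774649,  0.03428389,  0.09027151, -0.03617931,
        0.00218142]), 'tau': array([ 2.75791681e-03, -5.82715380e+01,  2.93055975e+01,  6.99669912e+00,
        7.02558857e-03, -1.46841026e-04]), 'tool_pos': array([ 0.26002351, -0.62236416,  0.22562821]), 'orientation': array([-8.99904767e+01, -9.52928738e-02,  1.12671482e+02]), 'force': array([-0.11360052,  0.2080522 ,  0.42880833]), 'moment': array([0.05457999, 0.02735607, 0.04790735]), 'opening': 0.08771282516169354}
scene {'fx': 453.99217874515404, 'fy': 453.99217874515404, 'cx': 286.6670872966869, 'cy': 211.06093723188883, 'origin': array([1.24298011, 0.44818738, 0.90360685]), 'orientation': array([-135.56055564,   -0.19008427,  126.30884553])}
large_cap [([222.3, 106.1, 19.9, 36.9], 0.44), ([301.9, 251.0, 21.4, 30.1], 0.28)]
medium_cap [([324.9, 294.2, 13.5, 16.8], 0.54), ([387.5, 267.5, 9.7, 9.8], 0.52), ([479.1, 218.1, 13.8, 13.7], 0.49), ([224.8,
[... 927 characters left out ...]
m_cell [([218.4, 273.3, 26.1, 36.6], 0.86), ([185.8, 242.2, 32.3, 36.0], 0.71), ([283.2, 330.2, 36.9, 47.9], 0.69)]
small_cell [([275.2, 196.7, 18.4, 26.2], 0.87), ([319.0, 211.6, 19.5, 22.3], 0.19)]
flask [([277.1, 238.4, 23.7, 37.3], 0.72)]
{'fx': 296.039062820346, 'fy': 296.039062820346, 'cx': 283.1332738519749, 'cy': 211.04867751918073, 'hand_eye': array([[ 9.99999957e-01,  2.23968765e-04, -1.87669305e-04,
         2.90679352e-04],
       [ 2.44995081e-04, -2.92635258e-01,  9.56224109e-01,
        -1.57924185e-01],
       [ 1.59245677e-04, -9.56224114e-01, -2.92635300e-01,
         8.01574651e-02],
       [ 0.00000000e+00,  0.00000000e+00,  0.00000000e+00,
         1.00000000e+00]])} 0.9
```

View pics/scene0.png

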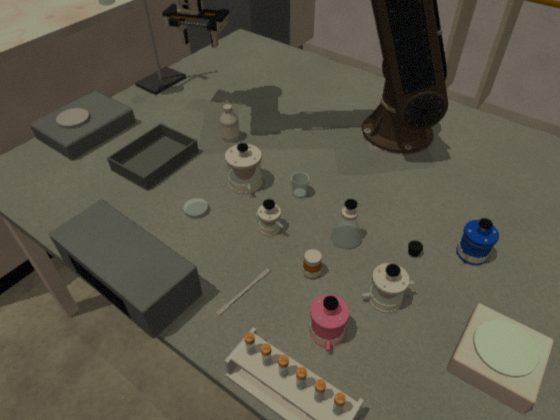

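View pics/side0.png

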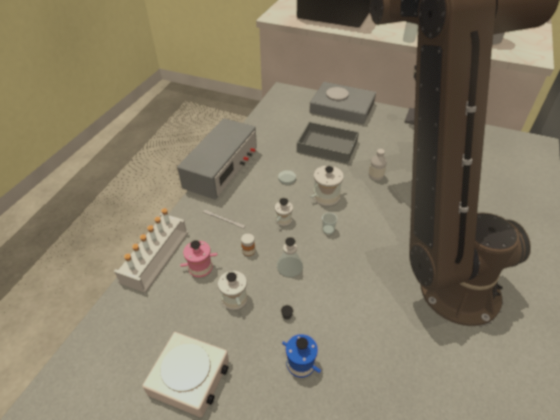

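The scene view shows the large cell's cap at about (242,149), the small one's at (269,205), the medium one's (white) at (393,272) and the flask's at (350,205). The blue and pink cells are decoys. In the side view the caps are at (329,170), (284,202), (232,278) and (290,242).

```bash
cat > loc.py <<'E'
from h import *
from scipy.optimize import least_squares
def proj(c,P):
    Rm=R.from_euler('xyz',c['orientation'],degrees=True).as_matrix()
    q=(np.asarray(P)-c['origin'])@Rm
    return np.c_[c['fx']*q[:,0]/q[:,2]+c['cx'],c['fy']*q[:,1]/q[:,2]+c['cy']]
def ray(c,uv,z):
    Rm=R.from_euler('xyz',c['orientation'],degrees=True).as_matrix()
    d=Rm@np.array([(uv[0]-c['cx'])/c['fx'],(uv[1]-c['cy'])/c['fy'],1]); s=(z-c['origin'][2])/d[2]
    return c['origin']+s*d
a=np.linspace(0,2*np.pi,40)
def disc(p,r=.016,t=.008):
    x=p[0]+r*np.cos(a);y=p[1]+r*np.sin(a)
    return np.r_[np.c_[x,y,x*0+p[2]],np.c_[x,y,x*0+p[2]-t]]
def cent(uv):
    m=cv2.moments(cv2.convexHull((uv).astype(np.float32))); return np.array([m['m10'],m['m01']])/m['m00']
E
python3 - <<'E'
from loc import *
S={'large':((242,149),(329,170),.137),'medium':((393,272),(232,278),.117),'small':((269,205),(284,202),.097),'flask':((350,205),(290,242),.130)}
for k,(u1,u2,z) in S.items():
    obs=[]
    for n,u in(('scene',u1),('side',u2)):
        g=cv2.cvtColor(cv2.imread(f'pics/{n}0.png'),cv2.COLOR_BGR2GRAY)
        g=cv2.resize(g,None,fx=8,fy=8,interpolation=cv2.INTER_CUBIC)
        b=(g<75).astype(np.uint8); nn,l,st,ce=cv2.connectedComponentsWithStats(b)
        d=np.hypot(*(ce/8-u).T)+ (st[:,4]<600)*1e3; i=d.argmin()
        c=ctrl.camera_model(n); o=(ce[i]+.5)/8-.5; obs.append((c,o))
        f=least_squares(lambda p:cent(proj(c,disc((p[0],p[1],z))))-o,ray(c,u,z)[:2])
        ex=np.ptp(proj(c,disc((*f.x,z))),axis=0)
        print(k,n,o.round(1),st[i,2:4]/8,'exp',ex.round(1),f.x.round(4))
    f=least_squares(lambda p:np.r_[[cent(proj(c,disc(p)))-o for c,o in obs]].ravel(),[*f.x,z])
    print(k,'tri',f.x.round(4),f.fun.round(1),'r',np.hypot(*f.x[:2]).round(3))
for n,P in(('scene',[160,130]),('side',[270,160])):
    im=cv2.imread(f'pics/{n}0.png')[P[1]:P[1]+180,P[0]-20:P[0]+240] if n=='scene' else cv2.imread(f'pics/{n}0.png')[150:320,170:400]
    cv2.imwrite(f'pics/{n}0z.png',cv2.resize(im,None,fx=3,fy=3,interpolation=cv2.INTER_CUBIC))
E
```

```text
large scene [242.2 147.3] [11. 12.] exp [11.8  9.5] [ 0.507  -0.2414]
large side [328.8 169.1] [6.  5.5] exp [9.4 7.8] [ 0.5007 -0.2355]
large tri [ 0.5041 -0.245   0.1346] [-0.3 -0.3 -0.1  0.5] r 0.561
medium scene [392.7 270.1] [14.625 14.125] exp [15.6 14.1] [0.6244 0.2817]
medium side [231.1 276.8] [8.25  8.125] exp [11.6 11. ] [0.6209 0.2813]
medium tri [0.622  0.2808 0.1146] [-0.1 -0.2 -0.2  0.3] r 0.682
small scene [268.6 204. ] [12.75 12.25] exp [12.7 11.1] [ 0.6077 -0.0723]
small side [283.3 201.3] [7.   6.25] exp [9.5 8.3] [ 0.6063 -0.0744]
small tri [ 0.6067 -0.0735  0.0962] [-0.2 -0.2 -0.2  0.3] r 0.611
flask scene [350.6 204. ] [13.5   12.375] exp [13.5 11.5] [0.5147 0.1095]
flask side [289.8 241.3] [8.25 7.5 ] exp [10.8  9.9] [0.5117 0.1079]
flask tri [0.5123 0.1079 0.1281] [-0.2 -0.3 -0.2  0.3] r 0.524
```

View pics/side0z.png

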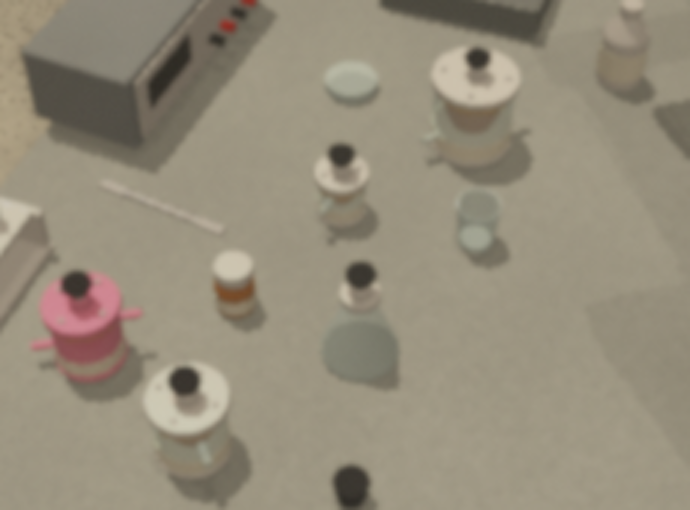

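The two cameras agree to within a few mm, and the triangulated heights fit the given ones. I'll move over the large cell with the fingers shut.

```bash
python3 -m crank '[[[1,32,0,-47,0],[1,65,0,-93,0],[1,97,0,-140,0],[1,130,0,-186,0],[1,162,0,-233,0],[1,195,0,-280,0],[1,227,0,-326,0],[1,250,0,-360,0],[1,259,0,-373,0],[1,259,0,-373,0],[1,259,0,-373,0]]]'
cat > look.py <<'E'
from loc import *
import sys
o=ctrl.get_obs(); im=save("wrist",sys.argv[1])
print(o['clock'],o['tool_pos'].round(4),o['orientation'].round(2),o['force'].round(2),o['opening'])
c=ctrl.camera_model('wrist')
Rt=R.from_euler('xyz',o['orientation'],degrees=True).as_matrix()
H=c['hand_eye']; 
Rc=Rt@H[:3,:3]; C=o['tool_pos']+Rt@H[:3,3]
z=float(sys.argv[2])
b=cv2.imread(f'pics/{sys.argv[1]}.png')
def pj(P):
    q=(P-C)@Rc; return np.array([c['fx']*q[0]/q[2]+c['cx'],c['fy']*q[1]/q[2]+c['cy']])
u=pj(o['tool_pos']); print('tcp px',u.round(1))
print('expected cap px',[pj(np.array([float(sys.argv[3]),float(sys.argv[4]),z])).round(1)])
if len(sys.argv)>6:
    d=Rc@np.array([(float(sys.argv[5])-c['cx'])/c['fx'],(float(sys.argv[6])-c['cy'])/c['fy'],1]);print('world',(C+d*(z-C[2])/d[2]).round(4))
E
python3 look.py w1 .136 .504 -.240
```

```text
clock: 2.28
tool_pos: [0.504, -0.2407, 0.2265]
orientation: [-90.0, -0.0, 112.6]
force: [0.3, -0.6, -0.8]
opening: 0.0007
2.275 [ 0.504  -0.2407  0.2265] [-89.98  -0.   112.64] [ 0.26 -0.6  -0.82] 0.0007498473855152884
tcp px [282.7 262.7]
expected cap px [array([283.6, 215.8])]
```

View pics/w1.png

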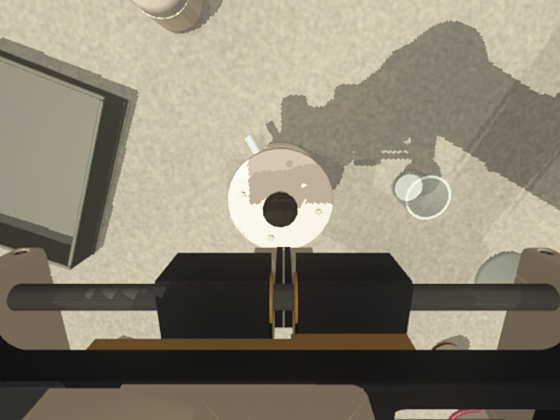

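The wrist view shows the large lid around (280,198) and its black cap centred near (280,209). I expected the cap at (284,216). I'll turn the measured point into a position.

```bash
cat > cap.py <<'E'
import sys
src=open('look.py').read().replace('im=save("wrist",sys.argv[1])','save("wrist",sys.argv[1])')
exec(src)
g=cv2.cvtColor(b,cv2.COLOR_BGR2GRAY)
e=pj(np.array([float(sys.argv[3]),float(sys.argv[4]),z]))
m=(g<70).astype(np.uint8); m[250:]=0
n,l,st,ce=cv2.connectedComponentsWithStats(m)
i=min((k for k in range(1,n) if st[k,4]>200),key=lambda k:np.hypot(*(ce[k]-e)))
print('blob',ce[i].round(1),st[i])
pjs=lambda P:np.array([pj(p) for p in P])
f=least_squares(lambda p:cent(pjs(disc((p[0],p[1],z))))-ce[i],[float(sys.argv[3]),float(sys.argv[4])])
print('cap world',f.x.round(4),'size exp',np.ptp(pjs(disc((*f.x,z))),axis=0).round(1))
d=np.array([*f.x,0])-np.array([*o['tool_pos'][:2],0]); print('tool-shift mm',(Rt.T@d*1000).round(1), 'depth to cap mm',((o['tool_pos'][2]-z)*1000).round(1))
E
python3 cap.py w2 .136 .504 -.240
```

```text
2.325 [ 0.5039 -0.2409  0.2266] [-89.99  -0.   112.62] [0.36 0.4  0.44] 0.00046862229005688663
tcp px [282.7 262.7]
expected cap px [array([283.8, 216. ])]
blob [280.  209.3] [263 193  34  34 898]
cap world [ 0.5007 -0.245 ] size exp [36.4 37. ]
tool-shift mm [-2.6  0.   4.6] depth to cap mm 90.6
```

```bash
python3 -m crank '[[[1,-2,20,4,0],[1,-2,45,4,0],[1,-2,65,4,0],[1,-2,78,4,0],[1,-2,83,4,0],[1,-2,83,4,0],[1,-2,83,4,0]]]'; python3 -m crank '[[[1,0,2,0,0],[1,0,4,0,0],[1,0,6,0,0],[1,0,8,0,0],[1,0,10,0,0],[1,0,11,0,0],[1,0,11,0,0]]]'
```

```text
clock: 3.25
tool_pos: [0.5021, -0.2436, 0.1443]
orientation: [-90.1, 0.0, 112.7]
force: [0.5, 0.5, 0.4]
opening: 0.0007
clock: 4.12
tool_pos: [0.5016, -0.2434, 0.1326]
orientation: [-90.0, 0.0, 112.7]
force: [-0.8, 0.6, 3.3]
opening: 0.0004
```

```bash
python3 -m crank '[[[1,0,2,0,0],[1,0,4,0,0],[1,0,6,0,0],[1,0,6,0,0]]]'; python3 -m crank '[[[1,0,1,0,0],[1,0,2,0,0],[1,0,3,0,0],[1,0,3,0,0]]]'
```

```text
clock: 4.62
tool_pos: [0.5016, -0.2434, 0.1262]
orientation: [-90.0, -0.0, 112.7]
force: [0.1, -0.3, 0.7]
opening: 0.0002
clock: 5.12
tool_pos: [0.5016, -0.2434, 0.1234]
orientation: [-90.0, -0.0, 112.7]
force: [-1.2, 0.3, 2.3]
opening: 0.0002
```

```bash
python3 -m crank '[[[1,0,1,0,0],[1,0,2,0,0],[1,0,2,0,0]]]'; python3 -m crank '[[[1,0,1,0,0],[1,0,1,0,0]]]'
```

```text
clock: 5.5
tool_pos: [0.5016, -0.2434, 0.1214]
orientation: [-90.0, -0.0, 112.7]
force: [-1.0, 0.4, 1.4]
opening: 0.0004
clock: 5.75
tool_pos: [0.5017, -0.2435, 0.1213]
orientation: [-90.0, 0.0, 112.7]
force: [-1.9, 2.1, 8.3]
opening: 0.0006
```

It has reached the hard stop: z is 0.1213 m with the force rising to 8 N. I'll back off and check.

```bash
python3 -m crank '[[[1,0,-5,0,0],[1,0,-25,0,0],[1,0,-60,0,0],[1,0,-95,0,0],[1,0,-106,0,0],[1,0,-106,0,0]]]'; python3 cap.py w3 .121 .501 -.245; python3 - <<'E'
from h import *
for n in("scene","side"): save(n,n+"1")
a=cv2.imread('pics/scene0.png')[120:220,190:320];b=cv2.imread('pics/scene1.png')[120:220,190:320]
cv2.imwrite('pics/cmp1.png',cv2.resize(np.hstack([a,b]),None,fx=3,fy=3,interpolation=cv2.INTER_CUBIC))
E
```

```text
clock: 6.5
tool_pos: [0.5018, -0.2434, 0.2268]
orientation: [-90.1, 0.0, 112.7]
force: [-0.1, -0.5, -0.1]
opening: 0.0003
6.5 [ 0.5018 -0.2434  0.2268] [-9.0070e+01  2.0000e-02  1.1267e+02] [-0.08 -0.52 -0.15] 0.000323344565132344
tcp px [282.7 262.7]
expected cap px [array([281.6, 208.9])]
blob [281.7 207.9] [266 192  32  32 803]
cap world [ 0.5011 -0.2449] size exp [34.4 34.9]
tool-shift mm [-1.1 -0.   1.2] depth to cap mm 105.8
```

View pics/cmp1.png

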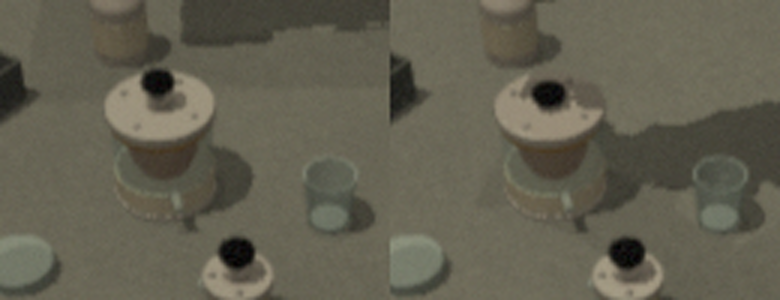

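View pics/w3.png

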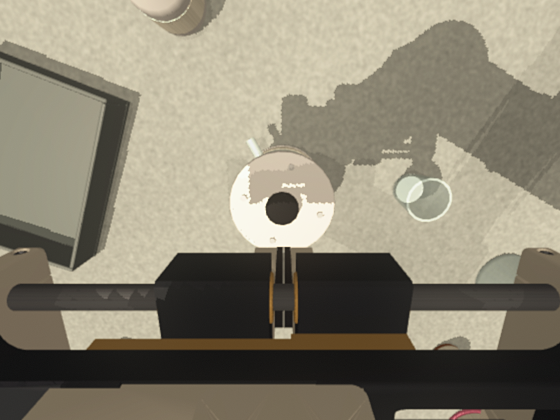

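In the comparison picture the large cap (left at (158,82), right at (548,95)) now sits low on its collar, and the lid has not moved. Next is the medium cell.

```bash
python3 -m crank '[[[1,30,0,-21,0],[1,73,0,-52,0],[1,117,0,-83,0],[1,161,0,-114,0],[1,205,0,-146,0],[1,249,0,-177,0],[1,293,0,-208,0],[1,336,0,-239,0],[1,380,0,-270,0],[1,418,0,-297,0],[1,438,0,-312,0],[1,438,0,-312,0]]]';python3 -m crank '[[[1,0,20,0,0],[1,0,20,0,0]]]'; python3 cap.py w4 .116 .622 .281
```

```text
clock: 8.15
tool_pos: [0.6203, 0.2822, 0.2246]
orientation: [-89.9, 0.0, 112.8]
force: [-1.0, -1.1, -0.4]
opening: 0.0006
clock: 8.4
tool_pos: [0.6196, 0.2794, 0.2047]
orientation: [-89.8, 0.0, 112.6]
force: [1.1, -0.7, -0.1]
opening: 0.0005
8.4 [0.6196 0.2794 0.2047] [-8.9780e+01  4.0000e-02  1.1262e+02] [ 1.13 -0.74 -0.07] 0.0004728503538006626
tcp px [282.7 262.7]
expected cap px [array([283.5, 219.7])]
blob [284.8 214.3] [268 197  34  35 908]
cap world [0.6182 0.2806] size exp [36.5 37. ]
tool-shift mm [1.6 0.  0.8] depth to cap mm 88.7
```

View pics/w4.png

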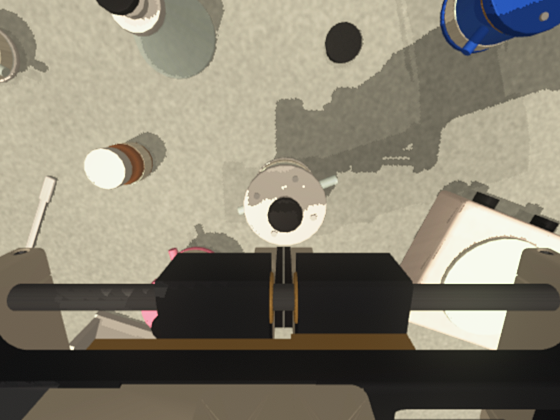

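The cap at (285,214) belongs to the white medium cell, 2 mm from the tool axis. The pink cell, the jar at (110,168), and the blue cell are all clear of the fingers.

```bash
python3 -m crank '[[[1,1,20,1,0],[1,1,45,1,0],[1,1,65,1,0],[1,1,75,1,0],[1,1,80,1,0],[1,1,80,1,0],[1,1,80,1,0]]]'; python3 -m crank '[[[1,0,2,0,0],[1,0,4,0,0],[1,0,6,0,0],[1,0,8,0,0],[1,0,10,0,0],[1,0,12,0,0],[1,0,12,0,0]]]';  python3 -m crank '[[[1,0,2,0,0],[1,0,4,0,0],[1,0,6,0,0],[1,0,6,0,0]]]'
```

```text
clock: 9.32
tool_pos: [0.6197, 0.2818, 0.1275]
orientation: [-90.1, -0.0, 112.7]
force: [-0.3, 0.3, 0.2]
opening: 0.0006
clock: 10.2
tool_pos: [0.6193, 0.2816, 0.1145]
orientation: [-90.0, 0.0, 112.7]
force: [-0.8, 0.4, -1.0]
opening: 0.0003
clock: 10.7
tool_pos: [0.6194, 0.2816, 0.1083]
orientation: [-90.0, 0.0, 112.7]
force: [-0.3, -0.8, 2.4]
opening: 0.0002
```

```bash
python3 -m crank '[[[1,0,1,0,0],[1,0,3,0,0],[1,0,5,0,0],[1,0,5,0,0]]]'; python3 -m crank '[[[1,0,1,0,0],[1,0,2,0,0],[1,0,2,0,0]]]'; python3 -m crank '[[[1,0,1,0,0],[1,0,1,0,0]]]'
```

```text
clock: 11.2
tool_pos: [0.6193, 0.2816, 0.1032]
orientation: [-90.0, -0.0, 112.7]
force: [-0.1, 0.1, 1.6]
opening: 0.0003
clock: 11.58
tool_pos: [0.6193, 0.2816, 0.1015]
orientation: [-90.0, -0.0, 112.7]
force: [-0.3, 0.5, 2.1]
opening: 0.0004
clock: 11.82
tool_pos: [0.6194, 0.2816, 0.1013]
orientation: [-90.0, 0.0, 112.7]
force: [-2.1, -0.5, 6.8]
opening: 0.0004
```

It's at the stop. I'll retreat, check, then go to the small cell.

```bash
python3 -m crank '[[[1,0,-5,0,0],[1,0,-25,0,0],[1,0,-60,0,0],[1,0,-95,0,0],[1,0,-103,0,0],[1,0,-103,0,0]]]'; python3 cap.py w5 .101 .618 .281; python3 - <<'E'
from h import *
for n in("scene",): save(n,n+"2")
a=cv2.imread('pics/scene0.png')[180:310,330:460];b=cv2.imread('pics/scene2.png')[180:310,330:460]
cv2.imwrite('pics/cmp2.png',cv2.resize(np.hstack([a,b]),None,fx=3,fy=3,interpolation=cv2.INTER_CUBIC))
E
```

```text
clock: 12.58
tool_pos: [0.6192, 0.2816, 0.2036]
orientation: [-90.0, -0.0, 112.7]
force: [-0.3, -0.1, -1.0]
opening: 0.0007
12.575 [0.6192 0.2816 0.2036] [-9.0020e+01 -3.0000e-02  1.1267e+02] [-0.31 -0.07 -0.97] 0.0006634608716743146
tcp px [282.7 262.7]
expected cap px [array([282.7, 210. ])]
blob [282.3 209.3] [266 194  33  32 830]
cap world [0.6186 0.2808] size exp [34.7 35.3]
tool-shift mm [-0.5 -0.   0.9] depth to cap mm 102.6
```

View pics/cmp2.png

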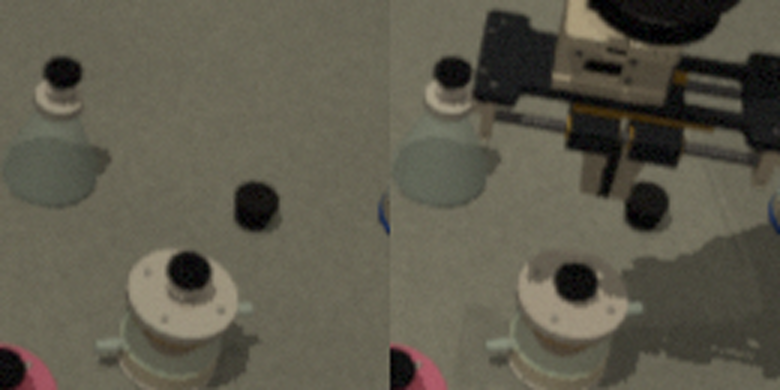

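The medium cap is now down on the lid, at (575,282) in the right half against (190,270) before. The cell and flask haven't moved. Next is the small cell.

```bash
python3 -m crank '[[[1,-25,0,12,0],[1,-65,0,30,0],[1,-107,0,50,0],[1,-150,0,70,0],[1,-193,0,90,0],[1,-236,0,110,0],[1,-279,0,130,0],[1,-310,0,144,0],[1,-322,0,150,0],[1,-322,0,150,0]]]';python3 -m crank '[[[1,0,15,0,0],[1,0,15,0,0],[1,0,15,0,0]]]'; python3 cap.py w6 .096 .605 -.074
```

```text
clock: 13.92
tool_pos: [0.6044, -0.0745, 0.203]
orientation: [-89.9, -0.0, 112.6]
force: [0.4, -0.4, 0.3]
opening: 0.0003
clock: 14.3
tool_pos: [0.605, -0.0727, 0.1882]
orientation: [-90.0, -0.0, 112.7]
force: [-0.1, 0.3, 0.5]
opening: 0.0004
14.3 [ 0.605  -0.0727  0.1882] [-89.96  -0.   112.74] [-0.08  0.25  0.51] 0.0003833966305624493
tcp px [282.7 262.7]
expected cap px [array([281.5, 214.5])]
blob [282.3 210.8] [266 194  34  34 890]
cap world [ 0.6027 -0.0742] size exp [36.1 36.7]
tool-shift mm [-0.5  0.   2.7] depth to cap mm 92.2
```

View pics/w6.png

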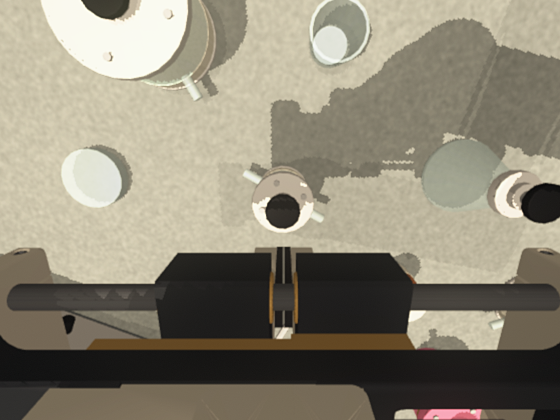

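The small cell's cap is at (282,211), centred within 3 mm. The large cell, flask, beaker and dish are all clear of the gripper.

```bash
python3 -m crank '[[[1,0,20,2,0],[1,0,45,2,0],[1,0,65,2,0],[1,0,75,2,0],[1,0,81,2,0],[1,0,81,2,0],[1,0,81,2,0]]]'; python3 -m crank '[[[1,0,2,0,0],[1,0,4,0,0],[1,0,6,0,0],[1,0,8,0,0],[1,0,10,0,0],[1,0,12,0,0],[1,0,12,0,0]]]';  python3 -m crank '[[[1,0,2,0,0],[1,0,4,0,0],[1,0,6,0,0],[1,0,6,0,0]]]'
```

```text
clock: 15.22
tool_pos: [0.6037, -0.0741, 0.1083]
orientation: [-90.1, 0.0, 112.7]
force: [-0.1, 0.0, 0.8]
opening: 0.0002
clock: 16.1
tool_pos: [0.6032, -0.0741, 0.0954]
orientation: [-90.0, -0.0, 112.7]
force: [-0.1, 1.2, -0.1]
opening: 0.0002
clock: 16.6
tool_pos: [0.6033, -0.0742, 0.0894]
orientation: [-90.0, 0.0, 112.7]
force: [0.5, 0.0, 1.2]
opening: 0.0006
```

```bash
python3 -m crank '[[[1,0,2,0,0],[1,0,4,0,0],[1,0,6,0,0],[1,0,6,0,0]]]'; python3 -m crank '[[[1,0,1,0,0],[1,0,2,0,0],[1,0,2,0,0]]]'; python3 -m crank '[[[1,0,1,0,0],[1,0,1,0,0]]]'
```

```text
clock: 17.1
tool_pos: [0.6033, -0.0742, 0.0833]
orientation: [-90.0, -0.0, 112.7]
force: [-0.4, -0.2, 0.5]
opening: 0.0006
clock: 17.48
tool_pos: [0.6033, -0.0742, 0.0815]
orientation: [-90.0, 0.0, 112.7]
force: [1.2, 0.1, 3.4]
opening: 0.0005
clock: 17.73
tool_pos: [0.6034, -0.0741, 0.0813]
orientation: [-90.0, 0.0, 112.7]
force: [-1.2, 0.1, 8.6]
opening: 0.0006
```

It's at the stop. I'll retreat and make a last check of everything.

```bash
python3 -m crank '[[[1,0,-5,0,0],[1,0,-25,0,0],[1,0,-60,0,0],[1,0,-100,0,0],[1,0,-140,0,0],[1,0,-140,0,0],[1,0,-140,0,0]]]'; python3 cap.py w7 .081 .603 -.074; python3 - <<'E'
from h import *
save("scene","scene3");save("side","side3")
for n,(x,y,w,h) in dict(scene=(180,90,240,230),side=(170,140,230,180)).items():
    a=[cv2.imread(f'pics/{n}{k}.png')[y:y+h,x:x+w] for k in(0,3)]
    cv2.imwrite(f'pics/fin_{n}.png',cv2.resize(np.hstack(a),None,fx=1.65,fy=1.65,interpolation=cv2.INTER_CUBIC))
E
```

```text
clock: 18.6
tool_pos: [0.6027, -0.074, 0.22]
orientation: [-90.0, -0.0, 112.7]
force: [0.0, 0.7, -0.4]
opening: 0.0005
18.6 [ 0.6027 -0.074   0.22  ] [-8.9970e+01 -4.0000e-02  1.1266e+02] [ 0.03  0.71 -0.43] 0.0005353516443290534
tcp px [282.7 262.7]
expected cap px [array([282.7, 201.6])]
blob [282.7 200.6] [269 187  29  28 643]
cap world [ 0.603  -0.0739] size exp [30.8 31.3]
tool-shift mm [-0.1 -0.  -0.4] depth to cap mm 139.0
```

View pics/fin_scene.png

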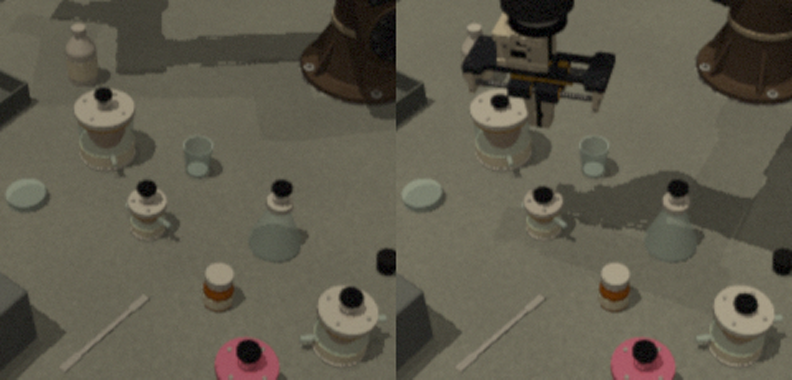

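View pics/fin_side.png

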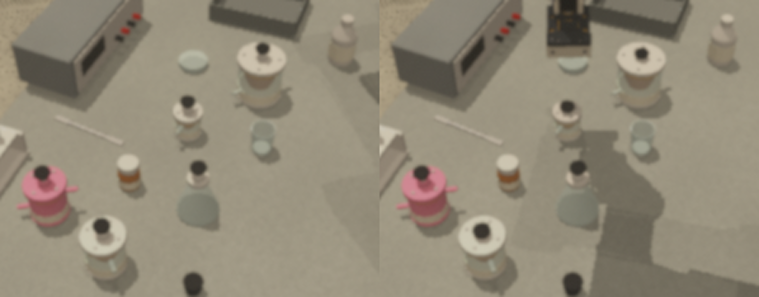

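Both before/after pairs show all three cell caps down on their lids, at (500,102), (543,195) and (745,304) in the scene pair. The flask's cap is still up at (678,188), and nothing else has moved. I'm handing the job in.

```bash
python3 -c "
from plant import ctrl
print(ctrl.close_job(), ctrl.get_obs()['clock'])"
```

```text
the job is handed in; nothing more can be done
the job is handed in; nothing more can be done
```

I pressed the three plungers down in order, large, medium, then small, with shut fingertips, and handed the job in at about 19 s of the 48 s allowed.

- **Plungers down:** each press ended on the hard stop. The fingertips stopped at 121.3, 101.3 and 81.3 mm, against 121, 101 and 81 mm when fully down. The end-of-move force readings were 7 to 9 N at most.
- **Nothing shifted:** before/after pictures from both fixed cameras show all three caps down and the flask's plunger still up. The cells, flask and other loose things look unmoved. The arm ended clear, with the fingertips 139 mm above the small cap.
- **Disagreements:** the fixed cameras and the wrist camera put the caps 3 to 5 mm apart, so I centred on the wrist readings. The networks often gave wrong or missing labels, so I picked out the cells in the pictures. At hand-in no verdict was reported.

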